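# Run one cycle of the lantern screwing station

## Robot

A 6-joint arm with a two-finger parallel gripper is mounted at the origin on the work surface. World frame = base frame: x ahead of the robot, y to its left, z up, the work surface at z = 0. Lengths are in m, angles in degrees, forces in N, time in s.
With the tool pointing down it reaches from about 0.4 to 0.825 m from the base axis. Payload 7 kg.
Tool frame: the origin (TCP) lies midway between the tips of the shut fingers; the grasp point (between the pads) lies hold_point_z behind it (hold_point_z is the distance from the TCP to the grasp point, in m); z points along the fingers, y is the line along which they close (so a half turn about z gives the same grasp; the last joint's range is limited). The gripper opens to 88 mm and grips with 3 to 60 N. Pads are 19 mm wide; open, the fingers measure 130 mm over their backs; the gripper's body (78 mm by 193 mm) begins 47 mm behind the grasp point.
Start: joints at [-48.581, 20.546, 0.682, 0, -70.136, -16.507], TCP at [0.284, -0.612, 0.227] pointing down, gripper open.
Joint ranges: [-176.03, 176.03], [-82.01, 121.73], [-58.28, 71.71], [-173.87, 95.51], [-174.79, -0.11], [-173.66, 173.66]. Speed limits (degrees/s): [136.94, 136.94, 172.46, 180, 180, 180].

## Interface

Orientations are given as [roll, pitch, yaw] about the fixed x, y, z axes, in that order (R = Rz(yaw) Ry(pitch) Rx(roll)).
In Python, from plant import * gives the robot as it stands.
- The arm moves only by the tool step_arm, never from a script. Its argument "steps" is a list that holds one entry, the list of rows, each a list of 6 numbers: the shift along the tool's x, y, z scaled (see below), then the turn, a rotation vector about the tool's x, y, z scaled (see below). In form: [[[tx, ty, tz, wx, wy, wz], ...]]. A call has 1 to 20 rows; each row is the pose to reach, as a shift and turn from the pose commanded when the call began, along the tool's axes at that moment; what a row does not reach only later rows make up. The controller multiplies each number of a shift by 100 mm and each number of a turn by 0.5 rad. A row lasts 1/10 s, in which the tool goes at most 50 mm and 8.59 degrees, less where a joint would pass 70% of its speed; a pose out of reach is approached as far as the arm can. A call with a number of a shift or a turn outside -1 to 1 is refused whole. A call with a gripper value outside its range is refused whole. "jaw" is the closure in counts, from 0 (fully open) to 255 (shut), set as the call begins (left out, the last holds). The fingers move at their own pace and stop on an object; the grip force is fixed at half the most. Time passes only in rows, so rows that repeat a pose let the fingers close. It gives the time, the measured TCP pose, the force, the opening and the grip force at its end, in the units of the state.
- get_obs(): the state, without advancing time (a new reading comes with each control period).
- snapshot(name): name is "scene" or "top"; returns (picture, depth): 400x640x3 uint8, red, green, blue; 400x640 float32, m along the optical axis (not along the pixel's ray), 0 where there is no reading.
- calibration(name): a dict with "mtx" (3x3 intrinsics, pixels), "rvec" (rotation vector, rad) and "tvec" (3), from world to camera coordinates, as OpenCV has them. Camera axes: x right, y down, z forward; pixel columns grow to the right and rows downward; lengths in m; the calibration is good to about 2 mm. A picture is of the moment at which its call begins. calibration takes no time and is no camera call.
- close_job(): hands the job in; it is judged then, once.
The state is a dict: "clock": time; "joint_pos": joint angles; "qvel": joint speeds; "tau": joint torques, N m; "tool_pos": TCP position; "orientation": TCP orientation; "force": force on the tool from outside, world axes, zero at the start; "moment": the same for the moment, N m; "opening": finger opening in m; "gripper_force": force on a finger pad.
Only numpy, scipy, OpenCV 4.12 (cv2) and the standard library are available. Lean on these libraries where they do the work, as an engineer would, in place of code of your own. Each camera call takes 0.05 s, during which the arm holds its last target. There are 200 camera calls.

## Task

Run the screwing station through one cycle from its push-button boxes: press the large round key (clamp), then the small round key (drive), then the long bar key (release). Push each one right down for about half a second and let it come back up before you press the next. Leave the square key alone, since it resets the tally.

Things in the scene. Friction and masses are not known exactly. Their poses are not given: they have to be found in the camera images.
- clamp_top (a point): Clamp key: the large round steel key, a flat disc of 50 mm diameter. On its own fixed green box, 70 x 70 x 50 mm high, black on top (the four boxes are alike, in any order). Point: centre of the key's flat top, 66 mm above the bench; moves with the key; z up, x and y along the box sides. Travel 8 mm straight down to a stop; spring 1.4 N at first, 4.2 N at the stop; springs back up.
- drive_top (a point): Drive key: the small round steel key, a flat disc of 24 mm diameter. On its own fixed green box, 70 x 70 x 50 mm high, black on top (the four boxes are alike, in any order). Point: centre of the key's flat top, 66 mm above the bench; moves with the key; z up, x and y along the box sides. Travel 8 mm straight down to a stop; spring 1.4 N at first, 4.2 N at the stop; springs back up.
- release_top (a point): Release key: the long steel bar key, 62 mm along its y and 20 mm along its x, flat on top. On its own fixed green box, 70 x 70 x 50 mm high, black on top (the four boxes are alike, in any order). Point: centre of the key's flat top, 66 mm above the bench; moves with the key; z up, x and y along the box sides. Travel 8 mm straight down to a stop; spring 1.4 N at first, 4.2 N at the stop; springs back up.
- tally_top (a point): Tally reset key: the square steel key, 36 x 36 mm, not to be pressed. On its own fixed green box, 70 x 70 x 50 mm high, black on top (the four boxes are alike, in any order). Point: centre of the key's flat top, 66 mm above the bench; moves with the key; z up, x and y along the box sides. Travel 8 mm straight down to a stop; spring 1.4 N at first, 4.2 N at the stop; springs back up.
Not all that is in view belongs to the job. What is shaped like the part that bears drive_top but red or yellow is not meant. What is shaped like the part that bears release_top but pink is not meant.

How it is judged:
By the outcome, as a careful person would: the job done as asked, in the order asked, and still so for the second after the job is handed in, with the robot touching nothing.
It also fails if it takes over 45 s, if anything falls off the work surface, if the arm or the gripper's body presses on something with over 40 N, if the wrist force passes 120 N, or if a joint passes its speed limit or range.

## Working session

There is one attempt and no reset: what is moved stays moved. The work goes in short steps, Python scripts to look and compute and a tool call to move; the robot and the scene stay as the last step left them, time stands still between calls to the robot, and variables do not carry over. Pictures are saved under pics/ and viewed, at most 10 in all, crops included, and the job is handed in when it is done.

Besides the shell and the picture viewer there is one more tool, called after "Call:" as name([rows], argument=value, ...), one row to a line, values as JSON. step_arm: Moves the arm, as the interface text tells. Its arguments: {"type":"object","properties":{"steps":{"type":"array","items":{"type":"array","items":{"type":"array","items":{"type":"number","minimum":-1,"maximum":1}}}},"jaw":{"type":"number"}},"required":["steps"]}

```bash
mkdir -p pics; python3 - <<'E'
from plant import *
import cv2,numpy as np
for n in("top","scene"):
    p,d=snapshot(n); cv2.imwrite(f"pics/{n}1.png",p[:,:,::-1]); np.save(f"pics/{n}1.npy",d)
o=get_obs(); print(o["clock"],o["tool_pos"],o["orientation"],o["opening"])
E
```

```text
0.1 [ 0.28411988 -0.61182253  0.22570615] [ 1.79915872e+02 -8.11537639e-03 -1.55094669e+02] 0.08767823423405186
```

View pics/top1.png

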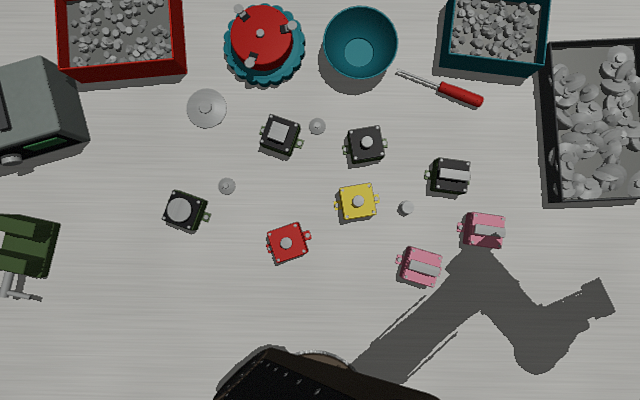

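View pics/scene1.png

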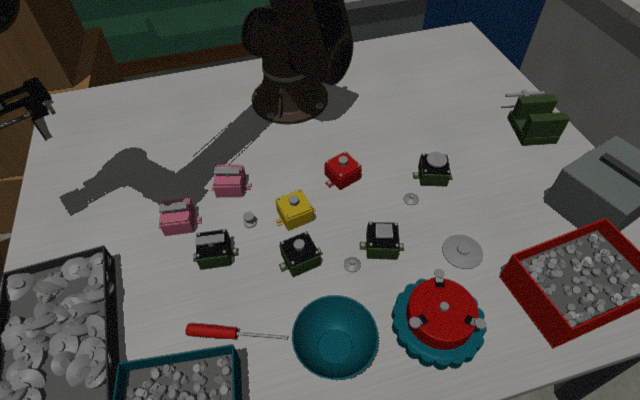

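The top view shows the clamp key at about (180,210), tally at (279,132), drive at (367,142) and release at (455,175). The red, yellow and pink boxes are decoys. I'll enlarge these areas.

```bash
python3 - <<'E'
import cv2,numpy as np
p=cv2.imread("pics/top1.png")
c=[cv2.resize(p[v-28:v+28,u-28:u+28],(392,392),interpolation=cv2.INTER_CUBIC) for u,v in((180,210),(367,142),(455,175))]
cv2.imwrite("pics/c1.png",cv2.resize(np.hstack(c),(798,266)))
E
cat > h.py <<'E'
from plant import *
import cv2,numpy as np
def w(u,v,z,n="top"):
    c=calibration(n);R=cv2.Rodrigues(np.array(c["rvec"],float))[0];t=np.array(c["tvec"],float).ravel()
    r=R.T@np.linalg.inv(c["mtx"])@[u,v,1];o=-R.T@t
    return o+r*(z-o[2])/r[2]
E
python3 - <<'E'
from h import *
p=cv2.imread("pics/top1.png");d=np.load("pics/top1.npy")
c=calibration("top");R=cv2.Rodrigues(np.array(c["rvec"],float))[0];t=np.array(c["tvec"],float).ravel();K=np.array(c["mtx"])
print(-R.T@t)
# height map; key top segment z>0.060
v,u=np.mgrid[:400,:640]
P=(np.stack([u,v,np.ones_like(u)],-1)@np.linalg.inv(K).T*d[...,None]-t)@R
for n,(a,b) in dict(clamp=(180,210),tally=(279,132),drive=(367,142),release=(455,175)).items():
    g=np.s_[b-20:b+20,a-24:a+24]
    m=(P[g][...,2]>.059)&(P[g][...,2]<.075)&(p[g].min(-1)>90)
    n_,l,s,ce=cv2.connectedComponentsWithStats(m.astype(np.uint8))
    k=1+s[1:,4].argmax(); q=P[g][l==k]
    uv=np.argwhere(l==k)[:,::-1].astype(np.float32)
    rc=cv2.minAreaRect(q[:,:2].astype(np.float32)*1000)
    print(n,s[k,4],"px",ce[k]+[a-24,b-20],"med z",np.median(q[:,2]),"mean",q.mean(0).round(4),"ray",w(*(ce[k]+[a-24,b-20]),.066).round(4),"rect mm",rc)
E
```

```text
[ 0.39964135 -0.02862194  0.98978384]
clamp 441 px [178.80272109 209.27891156] med z 0.06693849551918893 mean [0.4204 0.2812 0.0669] ray [0.4204 0.2815 0.066 ] rect mm ((419.9867858886719, 281.33935546875), (47.38115692138672, 47.51563262939453), 89.66761016845703)
tally 293 px [278.0443686  131.21501706] med z 0.0666825189954529 mean [0.585  0.0795 0.0666] ray [0.5851 0.0796 0.066 ] rect mm ((585.1398315429688, 79.58229064941406), (35.6489372253418, 35.505859375), 71.78401947021484)
drive 97 px [366.90721649 141.06185567] med z 0.06629454417864408 mean [ 0.5662 -0.1052  0.0663] ray [ 0.5663 -0.1052  0.066 ] rect mm ((566.3439331054688, -105.36003112792969), (21.187849044799805, 20.819177627563477), 0.9183424115180969)
release 289 px [454.6366782  173.80968858] med z 0.06606083732467574 mean [ 0.5    -0.286   0.0661] ray [ 0.5   -0.286  0.066] rect mm ((500.2176513671875, -285.9307861328125), (61.94325256347656, 19.57049560546875), 83.15998077392578)
```

View pics/c1.png

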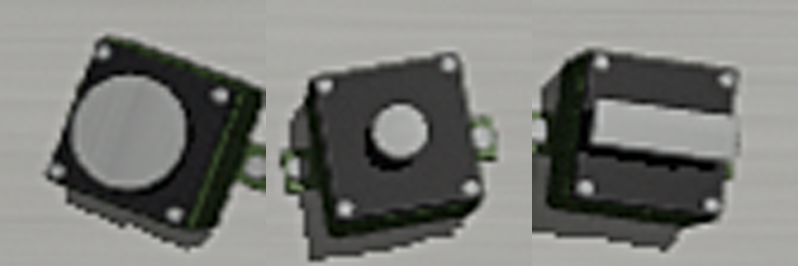

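Both measurement methods agree, with sizes and heights as specified: clamp (0.420, 0.2815), drive (0.566, -0.105), release (0.500, -0.286). Next I'll shut the jaw and head for the clamp key.

Call:
step_arm([
  [[-0.33, 0.32, 0, 0, 0, 0], [-0.66, 0.64, 0, 0, 0, 0], [-1, 0.95, 0, 0, 0, 0], [-1, 0.95, 0, 0, 0, 0], [-1, 0.95, 0, 0, 0, 0]],
], jaw=255)

```text
clock: 0.6
tool_pos: [0.3356, -0.483, 0.2269]
orientation: [-180.0, 0.0, -155.0]
force: [0.6, -0.6, 0.2]
opening: 0.0531
gripper_force: 0.0
```

Call:
step_arm([
  [[-0.33, 0.32, 0, 0, 0, 0], [-0.66, 0.64, 0, 0, 0, 0], [-1, 0.95, 0, 0, 0, 0], [-1, 0.95, 0, 0, 0, 0], [-1, 0.95, 0, 0, 0, 0]],
])

```text
clock: 1.1
tool_pos: [0.3861, -0.3556, 0.2266]
orientation: [-180.0, -0.0, -155.0]
force: [0.7, -0.1, -0.2]
opening: 0.0132
gripper_force: 0.0
```

As predicted; continuing.

Call:
step_arm([
  [[-0.33, 0.32, 0, 0, 0, 0], [-0.66, 0.64, 0, 0, 0, 0], [-1, 0.95, 0, 0, 0, 0], [-1, 0.95, 0, 0, 0, 0], [-1, 0.95, 0, 0, 0, 0]],
])

```text
clock: 1.6
tool_pos: [0.4366, -0.2278, 0.2264]
orientation: [180.0, -0.0, -155.0]
force: [0.3, -0.7, 0.4]
opening: 0.0002
gripper_force: 0.0
```

Call:
step_arm([
  [[-0.33, 0.32, 0, 0, 0, 0], [-0.66, 0.64, 0, 0, 0, 0], [-1, 0.95, 0, 0, 0, 0], [-1, 0.95, 0, 0, 0, 0], [-1, 0.95, 0, 0, 0, 0]],
])

```text
clock: 2.1
tool_pos: [0.4872, -0.0999, 0.2261]
orientation: [180.0, -0.1, -155.1]
force: [-0.4, -0.8, -0.8]
opening: 0.0004
gripper_force: 0.0
```

Call:
step_arm([
  [[-0.33, 0.32, 0, 0, 0, 0], [-0.66, 0.64, 0, 0, 0, 0], [-1, 0.95, 0, 0, 0, 0], [-1, 0.95, 0, 0, 0, 0], [-1, 0.95, 0, 0, 0, 0]],
])

```text
clock: 2.6
tool_pos: [0.5378, 0.0279, 0.2259]
orientation: [180.0, -0.1, -155.1]
force: [0.3, -0.0, -0.7]
opening: 0.0004
gripper_force: 0.0
```

Call:
step_arm([
  [[0, 0.33, 0, 0, 0, 0], [0, 0.66, 0, 0, 0, 0], [0, 0.95, 0, 0, 0, 0], [0, 0.95, 0, 0, 0, 0]],
])

```text
clock: 3.0
tool_pos: [0.4968, 0.115, 0.2268]
orientation: [180.0, 0.0, -155.1]
force: [-0.1, -0.1, 0.6]
opening: 0.0005
gripper_force: 0.0
```

Call:
step_arm([
  [[0, 0.33, 0, 0, 0, 0], [0, 0.66, 0, 0, 0, 0], [0, 0.95, 0, 0, 0, 0], [0, 0.95, 0, 0, 0, 0], [0, 0.95, 0, 0, 0, 0]],
])

```text
clock: 3.5
tool_pos: [0.4579, 0.2001, 0.2266]
orientation: [-180.0, -0.0, -155.1]
force: [0.0, -0.8, -0.3]
opening: 0.0002
gripper_force: 0.0
```

Call:
step_arm([
  [[0, 0.33, 0, 0, 0, 0], [0, 0.66, 0, 0, 0, 0], [0, 0.9, 0, 0, 0, 0], [0, 0.9, 0.4, 0, 0, 0], [0, 0.9, 0.8, 0, 0, 0], [0, 0.9, 1, 0, 0, 0], [0, 0.9, 1, 0, 0, 0]],
])

```text
clock: 4.2
tool_pos: [0.4192, 0.2798, 0.1237]
orientation: [-179.8, -0.3, -155.2]
force: [0.4, 0.3, 0.2]
opening: 0.0005
gripper_force: 0.0
```

Call:
step_arm([
  [[0, 0, 0.25, 0, 0, 0], [0, 0, 0.5, 0, 0, 0], [0, 0, 0.5, 0, 0, 0], [0, 0, 0.5, 0, 0, 0]],
])

```text
clock: 4.6
tool_pos: [0.4208, 0.2829, 0.0778]
orientation: [-180.0, 0.0, -155.1]
force: [0.2, -0.2, 1.3]
opening: 0.0004
gripper_force: 0.0
```

Call:
step_arm([
  [[0, 0, 0.06, 0, 0, 0], [0, 0, 0.1, 0, 0, 0], [0, 0, 0.14, 0, 0, 0], [0, 0, 0.17, 0, 0, 0], [0, 0, 0.19, 0, 0, 0], [0, 0, 0.2, 0, 0, 0], [0, 0, 0.2, 0, 0, 0]],
])

```text
clock: 5.3
tool_pos: [0.4203, 0.2837, 0.0581]
orientation: [180.0, 0.1, -155.0]
force: [-3.4, -2.1, 16.1]
opening: 0.0003
gripper_force: 8.2
```

Hard on the stop (16 N against a 4.2 N spring). I'll hold, then lift.

Call:
step_arm([
  [[0, 0, 0, 0, 0, 0], [0, 0, 0, 0, 0, 0], [0, 0, 0, 0, 0, 0], [0, 0, 0, 0, 0, 0], [0, 0, -0.1, 0, 0, 0], [0, 0, -0.3, 0, 0, 0], [0, 0, -0.6, 0, 0, 0], [0, 0, -0.6, 0, 0, 0], [0, 0, -0.6, 0, 0, 0]],
])

```text
clock: 6.2
tool_pos: [0.4196, 0.2834, 0.1171]
orientation: [179.9, 0.0, -155.1]
force: [0.3, -1.3, -0.3]
opening: 0.0004
gripper_force: 0.0
```

```bash
python3 - <<'E'
from h import *
o=get_obs();p=np.array(o["tool_pos"]);y=np.radians(o["orientation"][2]);print(o["clock"],p,o["force"])
for n,g in dict(drive=(.5663,-.1052),rel=(.5,-.286)).items():
    d=np.array(g)-p[:2];print(n,d@[np.cos(y),np.sin(y)],d@[np.sin(y),-np.cos(y)])
E
```

```text
6.2 [0.41963371 0.28340261 0.11705502] [ 0.28036829 -1.34059304 -0.32651869]
drive 0.03061261500713362 -0.41422923130156725
rel 0.16688269106612594 -0.5502983180585395
```

Call:
step_arm([
  [[0, -0.35, 0, 0, 0, 0], [0, -0.7, 0, 0, 0, 0], [0, -1, 0, 0, 0, 0], [0, -1, 0, 0, 0, 0]],
])

```text
clock: 6.6
tool_pos: [0.4616, 0.1895, 0.1153]
orientation: [-180.0, -0.2, -155.3]
force: [-1.2, 0.4, -0.1]
opening: 0.0003
gripper_force: 0.0
```

Call:
step_arm([
  [[0, -0.35, 0, 0, 0, 0], [0, -0.7, 0, 0, 0, 0], [0, -1, 0, 0, 0, 0], [0, -1, 0, 0, 0, 0]],
])

```text
clock: 7.0
tool_pos: [0.504, 0.0995, 0.1154]
orientation: [-180.0, -0.1, -155.2]
force: [0.7, 0.3, -0.1]
opening: 0.0002
gripper_force: 0.0
```

Call:
step_arm([
  [[0.1, -0.35, 0, 0, 0, 0], [0.2, -0.7, 0, 0, 0, 0], [0.3, -1, 0, 0, 0, 0], [0.3, -1, 0, 0, 0, 0]],
])

```text
clock: 7.4
tool_pos: [0.5181, -0.0036, 0.1155]
orientation: [180.0, -0.1, -155.2]
force: [-0.3, -0.2, -0.6]
opening: 0.0005
gripper_force: 0.0
```

Call:
step_arm([
  [[0, -0.35, 0, 0, 0, 0], [0, -0.7, 0, 0, 0, 0], [0, -1, 0, 0, 0, 0], [0, -1, 0, 0, 0, 0], [0, -1, 0, 0, 0, 0], [0, -1, 0, 0, 0, 0]],
])

```text
clock: 8.0
tool_pos: [0.5605, -0.0912, 0.1161]
orientation: [180.0, -0.0, -155.1]
force: [0.3, 0.2, 0.9]
opening: 0.0004
gripper_force: 0.0
```

```bash
python3 - <<'E'
from h import *
o=get_obs();p=np.array(o["tool_pos"]);y=np.radians(o["orientation"][2]);print(o["clock"],p,o["force"])
for n,g in dict(drive=(.5663,-.1052),rel=(.5,-.286)).items():
    d=np.array(g)-p[:2];print(n,d@[np.cos(y),np.sin(y)],d@[np.sin(y),-np.cos(y)])
P,_=snapshot("scene");cv2.imwrite("pics/s2.png",P[:,:,::-1])
E
```

```text
8.0 [ 0.56050981 -0.09117536  0.11606513] [0.31390794 0.16335187 0.85415096]
drive 0.0006645123710940738 -0.015158339114269493
rel 0.13702880729470795 -0.151133002452649
```

View pics/s2.png

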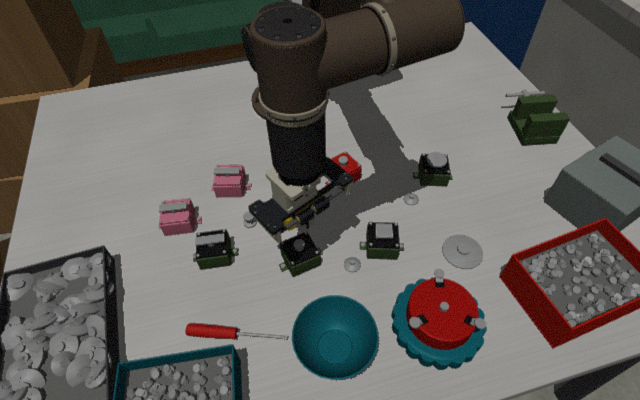

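The clamp key is back up at (435,158) and the gripper is just short of the drive box at (300,250). Next I'll move over it and descend to hover height.

Call:
step_arm([
  [[0.01, -0.15, 0, 0, 0, 0], [0.01, -0.15, 0.1, 0, 0, 0], [0.01, -0.15, 0.3, 0, 0, 0], [0.01, -0.15, 0.39, 0, 0, 0], [0.01, -0.15, 0.39, 0, 0, 0], [0.01, -0.15, 0.39, 0, 0, 0]],
])

```text
clock: 8.65
tool_pos: [0.5665, -0.1062, 0.0776]
orientation: [-180.0, -0.0, -155.1]
force: [0.7, -0.1, 0.1]
opening: 0.0005
gripper_force: 0.0
```

Call:
step_arm([
  [[0, 0, 0.06, 0, 0, 0], [0, 0, 0.1, 0, 0, 0], [0, 0, 0.14, 0, 0, 0], [0, 0, 0.17, 0, 0, 0], [0, 0, 0.19, 0, 0, 0], [0, 0, 0.2, 0, 0, 0], [0, 0, 0.2, 0, 0, 0]],
])

```text
clock: 9.35
tool_pos: [0.5667, -0.1062, 0.0583]
orientation: [-180.0, 0.0, -155.1]
force: [-1.8, 2.3, 7.1]
opening: 0.0005
gripper_force: 3.7
```

Call:
step_arm([
  [[0, 0, 0.01, 0, 0, 0], [0, 0, 0.01, 0, 0, 0], [0, 0, 0.01, 0, 0, 0], [0, 0, 0.01, 0, 0, 0]],
])

```text
clock: 9.75
tool_pos: [0.5667, -0.1062, 0.0581]
orientation: [-180.0, 0.1, -155.1]
force: [-5.7, 2.5, 15.8]
opening: 0.0004
gripper_force: 7.5
```

Call:
step_arm([
  [[0, 0, 0, 0, 0, 0], [0, 0, -0.1, 0, 0, 0], [0, 0, -0.3, 0, 0, 0], [0, 0, -0.6, 0, 0, 0], [0, 0, -0.6, 0, 0, 0], [0, 0, -0.6, 0, 0, 0]],
])

```text
clock: 10.35
tool_pos: [0.5667, -0.1062, 0.1172]
orientation: [-180.0, 0.1, -155.1]
force: [0.5, 0.2, -0.4]
opening: 0.0006
gripper_force: 0.0
```

Call:
step_arm([
  [[0.3, -0.3, 0, 0, 0, 0], [0.6, -0.6, 0, 0, 0, 0], [0.9, -0.9, 0, 0, 0, 0], [1, -1, 0, 0, 0, 0], [1, -1, 0, 0, 0, 0], [1, -1, 0, 0, 0, 0]],
])

```text
clock: 10.95
tool_pos: [0.5175, -0.239, 0.1158]
orientation: [180.0, -0.1, -155.1]
force: [0.1, 0.1, -0.4]
opening: 0.0004
gripper_force: 0.0
```

```bash
python3 - <<'E'
from h import *
o=get_obs();p=np.array(o["tool_pos"]);y=np.radians(o["orientation"][2]);print(o["clock"],p,o["force"])
d=np.array((.5,-.286))-p[:2];print(d@[np.cos(y),np.sin(y)],d@[np.sin(y),-np.cos(y)])
E
```

```text
10.95 [ 0.51748834 -0.23899942  0.11583733] [ 0.09715563  0.13555037 -0.35799577]
0.03562292103435309 -0.03529736600403513
```

Call:
step_arm([
  [[0.35, -0.35, 0, 0, 0, 0], [0.35, -0.35, 0.1, 0, 0, 0], [0.35, -0.35, 0.3, 0, 0, 0], [0.35, -0.35, 0.39, 0, 0, 0], [0.35, -0.35, 0.39, 0, 0, 0], [0.35, -0.35, 0.39, 0, 0, 0]],
])

```text
clock: 11.55
tool_pos: [0.5014, -0.2849, 0.0777]
orientation: [180.0, -0.0, -155.0]
force: [0.3, 0.9, 0.1]
opening: 0.0003
gripper_force: 0.0
```

Call:
step_arm([
  [[0, 0, 0.06, 0, 0, 0], [0, 0, 0.1, 0, 0, 0], [0, 0, 0.14, 0, 0, 0], [0, 0, 0.17, 0, 0, 0], [0, 0, 0.19, 0, 0, 0], [0, 0, 0.2, 0, 0, 0], [0, 0, 0.2, 0, 0, 0]],
])

```text
clock: 12.25
tool_pos: [0.5012, -0.2854, 0.0583]
orientation: [-180.0, 0.0, -155.1]
force: [-1.1, 4.7, 7.5]
opening: 0.0007
gripper_force: 3.8
```

Call:
step_arm([
  [[0, 0, 0.01, 0, 0, 0], [0, 0, 0.01, 0, 0, 0], [0, 0, 0.01, 0, 0, 0], [0, 0, 0.01, 0, 0, 0]],
])

```text
clock: 12.65
tool_pos: [0.5013, -0.2855, 0.0581]
orientation: [-180.0, 0.1, -155.1]
force: [-3.9, 6.6, 14.5]
opening: 0.0004
gripper_force: 7.6
```

Call:
step_arm([
  [[0, 0, 0, 0, 0, 0], [0, 0, -0.1, 0, 0, 0], [0, 0, -0.3, 0, 0, 0], [0, 0, -0.6, 0, 0, 0], [0, 0, -1, 0, 0, 0], [0, 0, -1, 0, 0, 0], [0, 0, -1, 0, 0, 0], [0, 0, -1, 0, 0, 0]],
])

```text
clock: 13.45
tool_pos: [0.5001, -0.2855, 0.1558]
orientation: [179.9, -0.1, -155.1]
force: [0.7, 0.6, -0.4]
opening: 0.0003
gripper_force: 0.0
```

```bash
python3 - <<'E'
from h import *
P,_=snapshot("scene");cv2.imwrite("pics/s3.png",P[:,:,::-1])
E
```

```text
(no output)
```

View pics/s3.png

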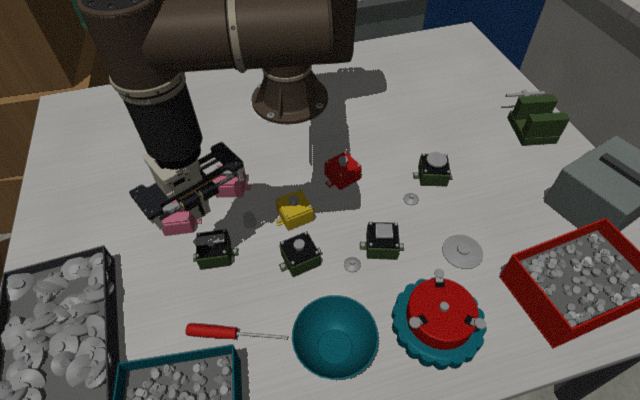

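The three keys are up at (435,160), (299,243) and (212,240), nothing else has moved, and the arm is clear. Handing in.

```bash
python3 -c "
from plant import *
print(close_job())"
```

```text
the job is handed in; nothing more can be done
None
```

I pressed clamp, drive and release in that order, each held on its stop for about half a second and released before the next; the square key was left alone, and the job was handed in at about 13.5 s.

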